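# Hang the lift-off gate on the card jogger and shut it

### The arm

A 6-joint arm with a two-finger parallel gripper is mounted at the origin on the work surface. World frame = base frame: x ahead of the robot, y to its left, z up, the work surface at z = 0. Lengths are in m, angles in rad, forces in N, time in s.
With the tool pointing down it reaches from about 0.325 to 0.75 m from the base axis. Payload 7.6 kg.
Tool frame: the origin (TCP) lies midway between the tips of the shut fingers; the grasp point (between the pads) lies 19 mm behind it (r.hold_point_z is the distance from the TCP to the grasp point, in m); y points along the fingers, x is the direction in which the jaws open and shut, and the axes are right-handed (so a half turn about y gives the same grasp; the last joint's range is limited). The gripper opens to 85 mm and grips with 20 to 120 N. Pads are 22 mm wide; open, the fingers measure 114 mm over their backs; the gripper's body (76 mm by 85 mm) begins 54 mm behind the grasp point. The pads swing forward as they close: fully open they stand 13 mm farther back than shut.
Start: joints at [-1.252, 0.052, 1.401, -0, 1.689, -0.07], TCP at [0.199, -0.486, 0.231] pointing down, gripper open.
Joint ranges: [-2.9, 2.9], [-0.91, 2.17], [0.12, 2.37], [-1.06, 4.2], [0.26, 2.73], [-2.93, 2.93]. Speed limits (rad/s): [2.57, 2.57, 3.01, 3.14, 3.14, 3.14].

### API

Orientations are given as a unit quaternion [x, y, z, w].
In Python, from cell import r gives the robot as it stands. The module is installed in compiled form; this text tells all that it offers.
- The arm moves only by the tool arm_command, never from a script. Its argument "targets" is a list of rows, each a list of 3 entries, a list of its own where there are three numbers: the shift along the tool's x, y, z in cm, then the turn, a rotation vector about the tool's x, y, z in rad, then the gripper command: -1 is shut, 1 is fully open, values between are in proportion. A call has 1 to 20 rows; each row is the pose to reach, as a shift and turn from the pose measured when the call began, along the tool's axes at that moment; what a row does not reach only later rows make up. A row lasts 1/12 s, in which the tool goes at most 41.7 mm and 7.16 degrees, less where a joint would pass 70% of its speed; a pose out of reach is approached as far as the arm can. A call with a gripper value outside its range is refused whole. The fingers move at their own pace and stop on an object; "force" is the grip in N (left out, the last holds). Time passes only in rows, so rows that repeat a pose let the fingers close. It gives the time, the measured TCP pose, the force and the opening at its end, in the units of the state.
- r.state(): the state, without advancing time (a new reading comes with each control period).
- r.grab_frame(name): name is "scene" or "top" or "wrist"; returns (picture, depth): 480x640x3 uint8, red, green, blue; 480x640 float32, m along the optical axis (not along the pixel's ray), 0 where there is no reading.
- r.calibration(name): a dict with "fx", "fy", "cx", "cy" (pixels), "R" (3x3) and "t" (3): a world point X has camera coordinates R X + t; the wrist camera has in their place "hand_eye" (4x4, takes a point from camera to tool coordinates, whose origin is the TCP and whose axes are the tool frame's). Camera axes: x right, y down, z forward; pixel columns grow to the right and rows downward; lengths in m; the calibration is good to about 2 mm. A picture is of the moment at which its call begins: read the wrist's pose just before it. calibration takes no time and is no camera call.
- r.sign_off(): hands the job in, once; it reports no verdict.
The state is a dict: "time": time; "joint_positions": joint angles; "dq": joint speeds; "tau": joint torques, N m; "tcp_pos": TCP position; "tool_rot": TCP orientation; "force": force on the tool from outside, world axes, zero at the start; "moment": the same for the moment, N m; "width": opening from 0.0 (shut) to 1.0 (fully open).
Only numpy, scipy, OpenCV 4.12 (cv2) and the standard library are available. Lean on these libraries where they do the work, as an engineer would, in place of code of your own. Each camera call takes 0.05 s, during which the arm holds its last target.

### The job

The barred steel gate of the card jogger has been lifted off and stands in the wooden rack: hang it back on the jogger so that both knuckles sit fully down on the two upright hinge pins, keeping hold of it until it sits down rather than dropping it. Then swing the gate shut under the keeper against its stop and let go. Leave the plain divider plate in the rack and everything else on the bench where it is.

Things in the scene. Friction and masses are not known exactly. Their poses are not given: they have to be found in the camera images.
- gate: Loose barred steel gate, 0.42 kg, upright in one rack slot. Origin: on the axis of its two knuckles at bottom-edge height; x to the free end, y thickness, z up. Frame x 22 to 165, 12 thick, 130 tall; bars 6 thick between rails. Knuckles: tubes round x=y=0, outer 25, bore 13 mm, open through, z 12 to 32 and 92 to 112. Stands out of the slot when lifted 30 mm.
- gate_grip (a point): Point on the gate at its (85, 0, 118) mm, near the centre of mass, with the gate's axes: middle of the solid top rail, 12 mm thick (y) and 20 mm tall (gate z 110 to 130). The place to grip it from above, across y.
- divider: Loose solid steel plate with the gate's outline, origin and axes (x 22 to 165, 130 tall, rails 12 thick) but no knuckles and no bars; stands in the other slot, 87 mm beside the gate. Leave alone.
- rack: Fixed wooden rack 130 (x) by 160 (y) mm; origin at the centre of its underside. Two slots along x at y = 43.5 and -43.5 mm, 15.6 wide, floor at z = 10, upper edge at z = 36 mm. Gate and divider stand in them, x along the rack's x, origin near x = -85 (knuckles overhang the end).
- jogger: Fixed card jogger, aluminium tray 212 by 166 mm on a grey plinth; origin at the centre of its underside, z up. The open side, x = -100, faces -x: hinge at its +y end, stop at its -y end. Fences up to z = 122; cards inside at x > -13, up to z = 87 mm. Shut, the gate's x points to the jogger's -y; it opens towards -x, by 90 degrees and more.
- hinge_nominal (a point): Fixed on the jogger at (-115, 85, 28) mm, its axes: middle of the hinge post's adjusting slot, at the lower lug's top. The post is clamped firmly in the slot, so the true vertical pin axis lies up to 8 mm either way from here along the jogger's y (not given: feel or look for it); x is exact. Seated, the gate's origin is on the pin axis, 12 mm below this point (z = 16).
- pin_upper (a point): Fixed on the jogger 80 mm above hinge_nominal. Two upright pins, one over the other: 10 mm thick, 16 long, top 2 mm tapering to 8; each rises from a lug (20 wide, 6 thick, round end) whose tops, the knuckle seats, are at z = 28 and 108. Post face 36 mm to +y of the pins, top z = 120. The lower knuckle must come in sideways between the lugs with the gate 18 to 35 mm above its seat.
- keeper (a point): Fixed on the jogger at (-112, -83, 158) mm: centre of the underside of the keeper, a 6 mm thick roof 46 (x) by 50 (y) mm over the shut gate's free end; gate top is at z = 146 when seated, so the gate cannot be put on when shut: hang it open, then swing it under. Below, the stop post's face at x = -109 meets the shut gate. Play in the knuckles lets the gate droop about 0.05 rad.
- tin: Bystander, leave alone: steel tin, 76 mm wide, 85 mm tall; origin at the centre of its underside.
- tape: Bystander, leave alone: roll of tape lying flat, 100 mm wide, 48 mm tall; origin at the centre of its underside.
- glue: Bystander, leave alone: white bottle, 60 mm wide, 170 mm tall; origin at the centre of its underside.
- brayer: Bystander, leave alone: rubber hand roller lying down, roller 100 mm long, about 185 mm overall; origin under the roller.
- bookblock: Bystander, leave alone: unbound book block, 150 by 210 by 35 mm; origin at the centre of its underside.
- loupe: Bystander, leave alone: black magnifier, 52 mm wide, 55 mm tall; origin at the centre of its underside.
- mug: Bystander, leave alone: white mug, 76 mm wide, 90 mm tall; origin at the centre of its underside.
Things that resemble listed ones, but are neither listed nor needed, are in the scene too. There is more than one size of the rack; the one meant has the size given above.

How it is judged:
On the way, in this order (a step that is already met when the one before it is completed fails the run):
1. the gate is out of the rack (height (world z) of gate above 0.03 m and horizontal distance between gate and rack above 0.15 m).
2. the gate, still held, sits down on both hinge pins (within 4 mm of fully down) (horizontal distance between gate and hinge_nominal below 0.013 m and height (world z) of gate between 0.01 and 0.02 m and angle between gate's own z axis and vertical below 0.09 rad and contact force between gate and the fingers above 0.5 N), for 0.1 s.
At the end, for the whole second after the job is handed in: The gate hangs on both pins: its origin at z = 16 mm (+3, -6 mm) and within 13 mm horizontally of the slot's middle, leaning less than 0.09 rad and resting on the jogger, shut to within 0.10 rad (droop included) of the jogger's front, at rest and released (horizontal distance between gate and hinge_nominal below 0.013 m and height (world z) of gate between 0.01 and 0.019 m and angle between gate's own z axis and vertical below 0.09 rad and angle between the x axis of gate and the y axis of jogger, either way round below 0.1 rad and y of gate in the frame of jogger above 0.07 m and contact force between gate and jogger above 1 N and linear speed of gate below 0.02 m/s and angular speed of gate below 0.1 rad/s); the robot touches nothing.
It fails at once if the divider plate is disturbed (moved more than 30 mm or tipped) (distance of divider from where it was at the start of the episode above 0.03 m or angle between divider's own z axis and vertical above 0.3 rad).
It fails at once if a bystander on the bench is knocked (moved more than 40 mm) (distance of any of tin, tape, glue, brayer, bookblock, loupe, mug from where it was at the start of the episode above 0.04 m).
It also fails if it takes over 58 s, if anything falls off the work surface, if the arm or the gripper's body presses on something with over 40 N, if the wrist force passes 120 N, or if a joint passes its speed limit or range.

## Working session

There is one attempt and no reset: what is moved stays moved. The work goes in short steps, Python scripts to look and compute and a tool call to move; the robot and the scene stay as the last step left them, time stands still between calls to the robot, and variables do not carry over. Pictures are saved under pics/ and viewed, and the job is handed in when it is done.

Besides the shell and the picture viewer there is one more tool, called after ">>>" as a command line: name --argument value ..., lists and objects as JSON in quotes. arm_command: Moves the arm, as the interface text tells. Its arguments: {"type":"object","properties":{"targets":{"type":"array"},"force":{"type":"number"}},"required":["targets"]}

```bash
mkdir -p pics; cat > h.py <<'E'
import numpy as np,cv2
from cell import r
from scipy.spatial.transform import Rotation as Ro
def cloud(name,pre=None):
    st=r.state(); im,d=r.grab_frame(name); c=r.calibration(name)
    v,u=np.mgrid[0:480,0:640]
    P=np.stack([(u-c['cx'])/c['fx']*d,(v-c['cy'])/c['fy']*d,d],-1)
    if 'R' in c:
        W=(P-np.array(c['t']))@np.array(c['R'])
    else:
        H=np.array(c['hand_eye']); T=P@H[:3,:3].T+H[:3,3]
        W=T@Ro.from_quat(st['tool_rot']).as_matrix().T+np.array(st['tcp_pos'])
    W[d==0]=np.nan
    return im,d,W
def save(n,im): cv2.imwrite('pics/'+n,im[:,:,::-1])
E
python3 - <<'E'
from h import *
for n in ['scene','top']:
    im,d,W=cloud(n); save(n+'0.png',im); np.savez('/tmp/'+n,im=im,d=d,W=W)
    c=r.calibration(n); print(n,c)
print(r.calibration('wrist')); print(r.state(),r.hold_point_z)
E
```

```text
scene {'fx': 609.8287758238172, 'fy': 609.8287758238172, 'cx': 313.0999529652589, 'cy': 237.40834401157005, 'R': array([[-0.58039362,  0.81432085, -0.00497913],
       [ 0.59585104,  0.42049933, -0.68420892],
       [-0.55507187, -0.40007732, -0.72926906]]), 't': array([ 0.31686846, -0.2424859 ,  2.30753908])}
top {'fx': 577.8128278329068, 'fy': 577.8128278329068, 'cx': 320.2091854449024, 'cy': 240.17319024174776, 'R': array([[-0.02067711, -0.99978335,  0.00238917],
       [-0.98398599,  0.01992712, -0.17712841],
       [ 0.17704242, -0.00601341, -0.98418485]]), 't': array([0.00647512, 0.5354309 , 1.59495214])}
{'fx': 339.74332467718665, 'fy': 339.74332467718665, 'cx': 319.37869272579644, 'cy': 234.68060333892655, 'hand_eye': array([[ 9.99999088e-01,  1.01085099e-03,  8.95101026e-04,
        -5.95969947e-05],
       [-5.19052548e-04, -3.24188798e-01,  9.45992259e-01,
        -1.41732176e-01],
       [ 1.24643893e-03, -9.45991861e-01, -3.24187978e-01,
         8.23845125e-02],
       [ 0.00000000e+00,  0.00000000e+00,  0.00000000e+00,
         1.00000000e+00]])}
{'time': 0.1, 'joint_positions': array([-1.25228227e+00,  5.28117263e-02,  1.40161637e+00,  1.74481264e-06,
        1.68861986e+00, -7.03142709e-02]), 'dq': array([ 0.00047226, -0.00128219, -0.00089442,  0.00097031,  0.0002084 ,
        0.0004901 ]), 'tau': array([ 1.25611899e-03, -3.82582176e+01, -3.60985208e+01, -5.22374455e-05,
        4.75543042e-03, -5.96262836e-06]), 'tcp_pos': array([ 0.19895957, -0.48554688,  0.23054024]), 'tool_rot': array([-0.5868598 ,  0.39439015, -0.39357877,  0.58749275]), 'force': array([-0.02536668,  0.48464358,  0.75188711]), 'moment': array([ 0.0234447 , -0.03101666,  0.00894089]), 'width': 1.0013039115539668} 0.0187
```

View pics/scene0.png

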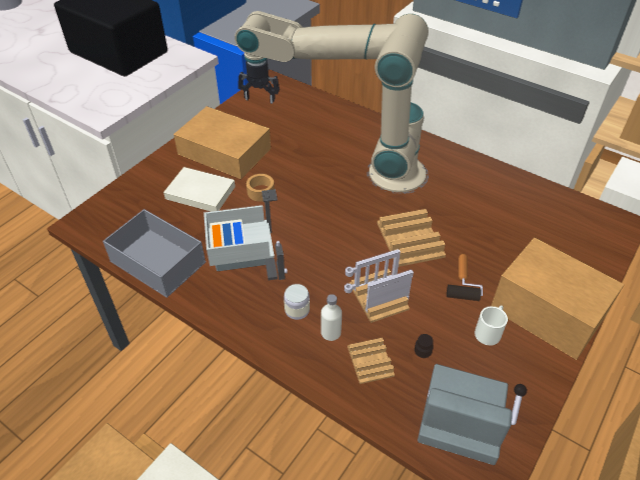

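View pics/top0.png

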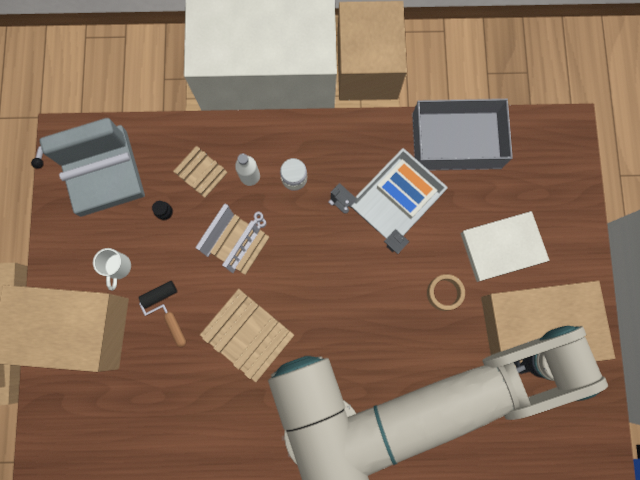

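```bash
python3 -c "
from h import *
print(Ro.from_quat(r.state()['tool_rot']).as_matrix().round(3))"
```

```text
[[ 0.379 -0.     0.925]
 [-0.925  0.001  0.379]
 [-0.001 -1.     0.   ]]
```

```bash
python3 - <<'E'
from h import *
a=np.load('/tmp/top.npz')['im'];b=np.load('/tmp/scene.npz')['im']
save('c1.png',np.vstack([cv2.resize(a[180:290,190:470],(784,308),interpolation=2),cv2.resize(b[170:280,190:470],(784,280),interpolation=2)]))
save('c2.png',cv2.resize(b[200:390,250:450],(632,600),interpolation=2))
save('c3.png',cv2.resize(a[140:270,320:460],(640,594),interpolation=2))
E
```

```text
(no output)
```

View pics/c2.png

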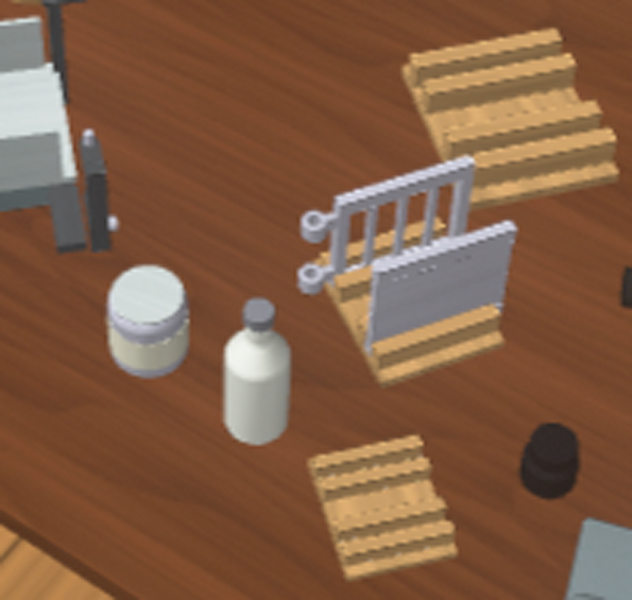

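View pics/c3.png

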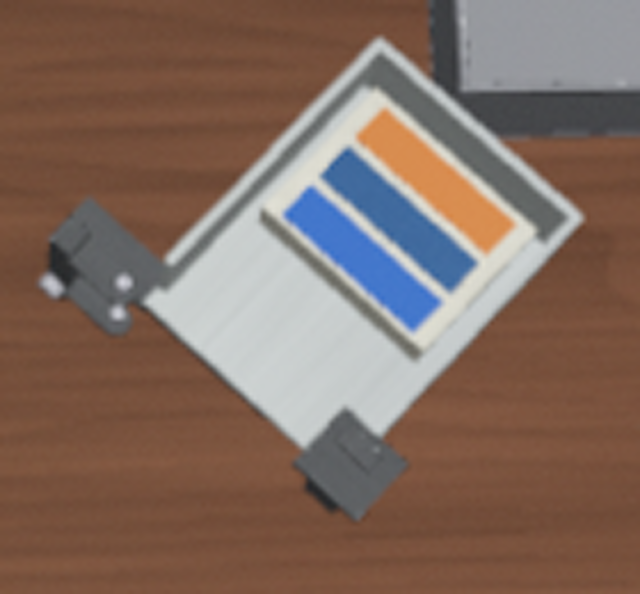

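```bash
python3 - <<'E'
from h import *
z=np.load('/tmp/top.npz');W=z['W'];d=z['d']
# z-levels in jogger area / rack area
for (n,(v0,v1,u0,u1)) in dict(jog=(140,270,320,460),rack=(200,280,190,280)).items():
    Q=W[v0:v1,u0:u1].reshape(-1,3);Q=Q[~np.isnan(Q[:,0])]
    h,e=np.histogram(Q[:,2],bins=np.arange(-.01,.2,.005)); print(n,[(round(x,3),k) for x,k in zip(e,h)])
for p in [(250,245),(262,217),(215,228),(342,198),(397,240),(200,170),(247,335)]: print(p,W[p[1],p[0]])
E
```

```text
jog [(np.float64(-0.01), np.int64(975)), (np.float64(-0.005), np.int64(4181)), (np.float64(0.0), np.int64(5038)), (np.float64(0.005), np.int64(1678)), (np.float64(0.01), np.int64(213)), (np.float64(0.015), np.int64(39)), (np.float64(0.02), np.int64(50)), (np.float64(0.025), np.int64(89)), (np.float64(0.03), np.int64(108)), (np.float64(0.035), np.int64(97)), (np.float64(0.04), np.int64(131)), (np.float64(0.045), np.int64(455)), (np.float64(0.05), np.int64(887)), (np.float64(0.055), np.int64(459)), (np.float64(0.06), np.int64(111)), (np.float64(0.065), np.int64(102)), (np.float64(0.07), np.int64(103)), (np.float64(0.075), np.int64(148)), (np.float64(0.08), np.int64(548)), (np.float64(0.085), np.int64(935)), (np.float64(0.09), np.int64(406)), (np.float64(0.095), np.int64(139)), (np.float64(0.1), np.int64(113)), (np.float64(0.105), np.int64(125)), (np.float64(0.11), np.int64(98)), (np.float64(0.115), np.int64(150)), (np.float64(0.12), np.int64(260)), (np.float64(0.125), np.int64(108)), (np.float64(0.13), np.int64(6)), (np.float64(0.135), np.int64(0)), (np.float64(0.14), np.int64(0)), (np
[... 1391 characters left out ...]
, (np.float64(0.14), np.int64(204)), (np.float64(0.145), np.int64(46)), (np.float64(0.15), np.int64(0)), (np.float64(0.155), np.int64(0)), (np.float64(0.16), np.int64(0)), (np.float64(0.165), np.int64(0)), (np.float64(0.17), np.int64(0)), (np.float64(0.175), np.int64(0)), (np.float64(0.18), np.int64(0)), (np.float64(0.185), np.int64(0)), (np.float64(0.19), np.int64(0))]
(250, 245) [0.52871574 0.19713604 0.02968948]
(262, 217) [0.58944903 0.15353643 0.12278278]
(215, 228) [0.56059567 0.28072276 0.12667342]
(342, 198) [ 0.64361309 -0.06725668  0.10259573]
(397, 240) [ 0.51044953 -0.20608105  0.16657685]
(200, 170) [0.76143804 0.34822438 0.00992414]
(247, 335) [0.27423539 0.2073379  0.01297153]
```

```bash
cat >> h.py <<'E'
def ray(name,u,v,z,st=None):
    c=r.calibration(name)
    dc=np.array([(u-c['cx'])/c['fx'],(v-c['cy'])/c['fy'],1.])
    if 'R' in c:
        R=np.array(c['R']);o=-R.T@np.array(c['t']);dw=R.T@dc
    else:
        st=st or r.state();H=np.array(c['hand_eye']);M=Ro.from_quat(st['tool_rot']).as_matrix()
        o=M@H[:3,3]+np.array(st['tcp_pos']);dw=M@H[:3,:3]@dc
    return o+dw*(z-o[2])/dw[2]
def proj(name,X,st=None):
    c=r.calibration(name);X=np.atleast_2d(X)
    if 'R' in c: p=X@np.array(c['R']).T+np.array(c['t'])
    else:
        st=st or r.state();H=np.array(c['hand_eye']);M=Ro.from_quat(st['tool_rot']).as_matrix()
        T=(X-np.array(st['tcp_pos']))@M; p=(T-H[:3,3])@H[:3,:3]
    return np.stack([p[:,0]/p[:,2]*c['fx']+c['cx'],p[:,1]/p[:,2]*c['fy']+c['cy']],-1)
E
python3 - <<'E'
from h import *
s=640/140
f=lambda u,v,z:ray('top',320+(u+.5)/s-.5,140+(v+.5)/s-.5,z)
A=f(380,38,.122);B=f(583,215,.122);C=f(163,262,.122);print(A,B,C,np.linalg.norm(A-B),np.linalg.norm(A-C))
K=[f(*p,.164) for p in[(347,408),(408,463),(358,520),(295,462)]];print(np.mean(K,0),[np.linalg.norm(K[i]-K[i-1]) for i in range(4)])
y=A-B;print('yaw y axis',np.arctan2(y[1],y[0])-np.pi/2, np.arctan2(*(A-C)[1::-1]))
print('upper',f(125,280,.124),'lower',f(118,312,.044))
z=np.load('/tmp/top.npz');W=z['W']
v,u=np.mgrid[0:480,0:640]
m=(abs(W[...,2]-.137)<.014)&(u>190)&(u<280)&(v>200)&(v<280)
n,l=cv2.connectedComponents(m.astype(np.uint8))
for i in range(1,n):
    q=W[l==i]; 
    if len(q)<20: continue
    # reproject w/ fixed z
    P=np.array([ray('top',a,b,.14)[:2] for b,a in zip(*np.where(l==i))]);c=P.mean(0);U,S,V=np.linalg.svd(P-c);t=(P-c)@V[0];print(len(q),c,q.mean(0),np.arctan2(V[0,1],V[0,0]),t.min(),t.max())
E
```

```text
[ 0.77924882 -0.23995561  0.122     ] [ 0.66510187 -0.35739808  0.122     ] [ 0.64097579 -0.10291413  0.122     ] 0.1637750236841272 0.1946787026427968
[ 0.5084573  -0.20529879  0.164     ] [np.float64(0.04424453834485133), np.float64(0.04728532112809909), np.float64(0.04460574749122972), np.float64(0.0491167043762492)]
yaw y axis -0.771169130191657 -0.7809249462023106
upper [ 0.6298005  -0.07962477  0.124     ] lower [ 0.62916875 -0.07903315  0.044     ]
316 [0.56046354 0.28546382] [0.56095404 0.28588477 0.13763878] 2.566060615361853 -0.07177276096267754 0.07076167267676901
298 [0.5128695  0.21341471] [0.51314877 0.21362932 0.13838163] 2.5652405541325147 -0.0743887518455665 0.0710747556802334
```

```bash
python3 - <<'E'
from h import *
a=np.load('/tmp/top.npz')['im']
save('c4.png',cv2.resize(a[190:290,180:290],(660,600),interpolation=2))
E
```

```text
(no output)
```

View pics/c4.png

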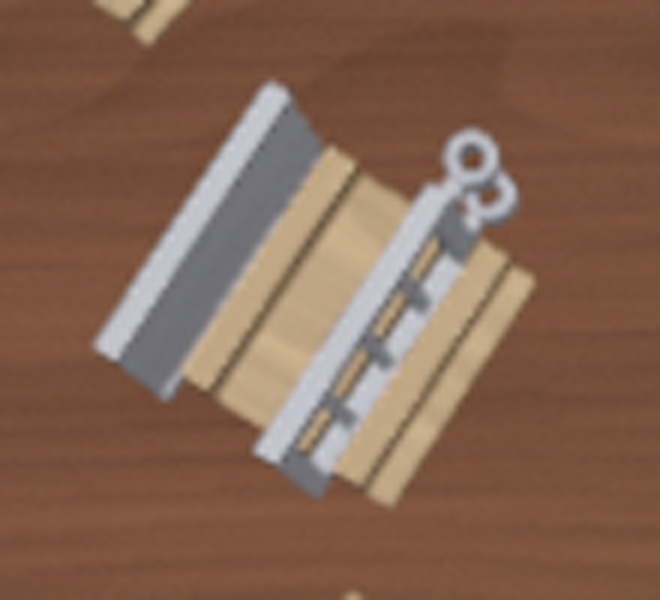

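```bash
cat >> h.py <<'E'
def go(x,y,z,yaw):
    st=r.state();M=Ro.from_quat(st['tool_rot']).as_matrix()
    c,s=np.cos(yaw),np.sin(yaw)
    T=np.array([[c,0,-s],[s,0,c],[0,-1,0]])
    d=M.T@(np.array([x,y,z])-np.array(st['tcp_pos']))*100
    w=Ro.from_matrix(M.T@T).as_rotvec()
    print('shift',d.round(2),'rot',w.round(3),'rows',np.linalg.norm(d)/4.17,np.linalg.norm(w)/.125)
E
python3 - <<'E'
from h import *
go(.5203,.2085,.25,-2.147)
print(ray('top',258.3,216.2,.122), .5203+.085*.839,.2085-.085*.545)
E
```

```text
shift [-52.04  -1.86  56.05] rot [ 0.001  0.965 -0.001] rows 18.34711706204842 7.720265753275747
[0.59206511 0.16371003 0.122     ] 0.591615 0.16217499999999999
```

Things that could be taken for the gate (top view): the barred plate with knuckles at (240,245), which is the gate, and the plain plate at (215,228), which is the divider. There are three racks: (232,240) holds both plates, and the empty decoys are the small one at (200,170) and the large one at (247,335). Crops c2 and c4 confirm the gate is the barred plate with two rings at (262,217). I'm moving above it now.

>>> arm_command --targets '[[[-10,-2,10],[0,0.1,0],1],[[-52,-1.9,56],[0,0.965,0],1],[[-52,-1.9,56],[0,0.965,0],1],[[-52,-1.9,56],[0,0.965,0],1],[[-52,-1.9,56],[0,0.965,0],1],[[-52,-1.9,56],[0,0.965,0],1],[[-52,-1.9,56],[0,0.965,0],1],[[-52,-1.9,56],[0,0.965,0],1],[[-52,-1.9,56],[0,0.965,0],1],[[-52,-1.9,56],[0,0.965,0],1],[[-52,-1.9,56],[0,0.965,0],1],[[-52,-1.9,56],[0,0.965,0],1],[[-52,-1.9,56],[0,0.965,0],1],[[-52,-1.9,56],[0,0.965,0],1],[[-52,-1.9,56],[0,0.965,0],1],[[-52,-1.9,56],[0,0.965,0],1],[[-52,-1.9,56],[0,0.965,0],1],[[-52,-1.9,56],[0,0.965,0],1],[[-52,-1.9,56],[0,0.965,0],1],[[-52,-1.9,56],[0,0.965,0],1]]'

```text
time: 1.77
tcp_pos: [0.5205, 0.2123, 0.2486]
tool_rot: [-0.339, 0.622, -0.62, 0.338]
force: [0.3, -0.9, -0.7]
width: 1.001
```

```bash
python3 - <<'E'
from h import *
im,d,W=cloud('wrist');save('w1.png',im);np.savez('/tmp/w1',im=im,W=W)
print(r.state()['tcp_pos'],r.state()['joint_positions'].round(2),r.state()['time'])
go(.5203,.2085,.25,-2.147)
E
```

```text
[0.52052409 0.21217994 0.24851193] [0.32 0.16 1.26 0.   1.73 2.46] 1.8167
shift [ 0.32 -0.15  0.18] rot [0.003 0.004 0.   ] rows 0.095341587598074 0.043405897644103394
```

View pics/w1.png

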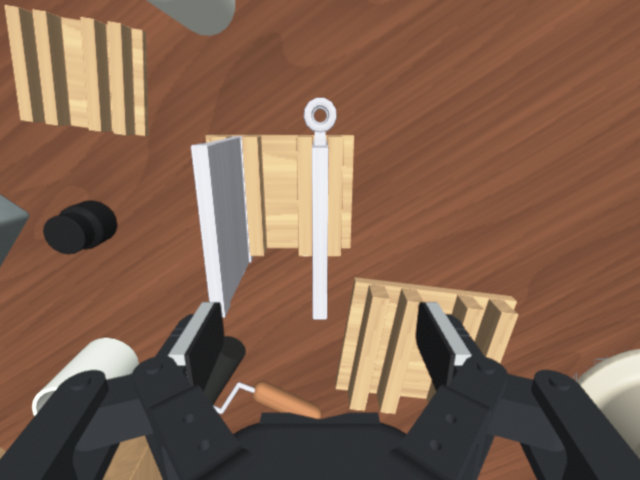

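The wrist view shows the gate rail between (320,140) and (320,318), with its upper ring at (320,114). It is centred between the fingers, and the divider is clear to the left.

```bash
python3 - <<'E'
from h import *
K=ray('wrist',320,114,.122);F=ray('wrist',320,318.5,.14);A=ray('wrist',320.3,145,.14)
g=np.arctan2(F[1]-K[1],F[0]-K[0]);u=np.array([np.cos(g),np.sin(g)])
print(K,F,A,np.linalg.norm((F-K)[:2]),g,'grip',K[:2]+.085*u,F[:2]-.08*u)
G=(K[:2]+.085*u+F[:2]-.08*u)/2
print(G);go(*G,.1093,g-1.5*np.pi+np.pi*0)
E
```

```text
[0.591632   0.16461719 0.122     ] [0.45340212 0.25326314 0.14      ] [0.57386616 0.17578245 0.14      ] 0.16421206832400678 2.571362232623939 grip [0.52008099 0.2105024 ] [0.52074425 0.21007706]
[0.52041262 0.21028973]
shift [ 0.16 13.92  0.14] rot [ 0.003 -0.002  0.   ] rows 3.3387243503625816 0.0298676882980917
```

>>> arm_command --targets '[[[0.16,4,0.14],[0.003,-0.002,0],1],[[0.16,8,0.14],[0.003,-0.002,0],1],[[0.16,11,0.14],[0.003,-0.002,0],1],[[0.16,13,0.14],[0.003,-0.002,0],1],[[0.16,13.9,0.14],[0.003,-0.002,0],1],[[0.16,13.9,0.14],[0.003,-0.002,0],1],[[0.16,13.9,0.14],[0.003,-0.002,0],-1],[[0.16,13.9,0.14],[0.003,-0.002,0],-1],[[0.16,13.9,0.14],[0.003,-0.002,0],-1],[[0.16,13.9,0.14],[0.003,-0.002,0],-1],[[0.16,13.9,0.14],[0.003,-0.002,0],-1],[[0.16,13.9,0.14],[0.003,-0.002,0],-1],[[0.16,13.9,0.14],[0.003,-0.002,0],-1],[[0.16,13.9,0.14],[0.003,-0.002,0],-1],[[0.16,13.9,0.14],[0.003,-0.002,0],-1]]' --force 80

```text
time: 3.07
tcp_pos: [0.5208, 0.2106, 0.1103]
tool_rot: [-0.339, 0.62, -0.62, 0.34]
force: [-0.5, 0.3, 5.8]
width: 0.125
```

```bash
python3 - <<'E'
from h import *
s=r.state();print({k:np.round(s[k],3) for k in s})
E
```

```text
{'time': np.float64(3.067), 'joint_positions': array([0.318, 0.225, 1.456, 0.   , 1.46 , 2.459]), 'dq': array([ 0.001,  0.   ,  0.001, -0.002,  0.001,  0.   ]), 'tau': array([-3.8300e-01, -4.0682e+01, -3.2001e+01, -1.9800e-01,  1.0000e-02,
       -9.0000e-03]), 'tcp_pos': array([0.521, 0.211, 0.11 ]), 'tool_rot': array([-0.339,  0.62 , -0.62 ,  0.34 ]), 'force': array([-0.515,  0.288,  5.808]), 'moment': array([ 0.127, -0.037,  0.006]), 'width': np.float64(0.125)}
```

>>> arm_command --targets '[[[0,-1.5,0],[0,0,0],-1],[[0,-3,0],[0,0,0],-1],[[0,-5,0],[0,0,0],-1],[[0,-7,0],[0,0,0],-1],[[0,-7,0],[0,0,0],-1],[[0,-7,0],[0,0,0],-1]]'

```text
time: 3.57
tcp_pos: [0.5208, 0.2105, 0.1798]
tool_rot: [-0.339, 0.62, -0.62, 0.34]
force: [-0.5, 0.5, -4.6]
width: 0.123
```

```bash
python3 - <<'E'
from h import *
im,d,W=cloud('wrist');save('w2.png',im);np.savez('/tmp/w2',im=im,W=W)
s=r.state();print({k:np.round(s[k],3) for k in s})
E
```

```text
{'time': np.float64(3.617), 'joint_positions': array([0.318, 0.176, 1.372, 0.   , 1.595, 2.459]), 'dq': array([0.001, 0.015, 0.021, 0.   , 0.002, 0.001]), 'tau': array([ 1.4000e-02, -4.6531e+01, -3.9076e+01, -2.2000e-02, -2.8000e-02,
       -1.0000e-03]), 'tcp_pos': array([0.52 , 0.21 , 0.178]), 'tool_rot': array([-0.34 ,  0.621, -0.62 ,  0.339]), 'force': array([-0.192,  0.373, -4.745]), 'moment': array([ 0.001,  0.096, -0.02 ]), 'width': np.float64(0.125)}
```

View pics/w2.png

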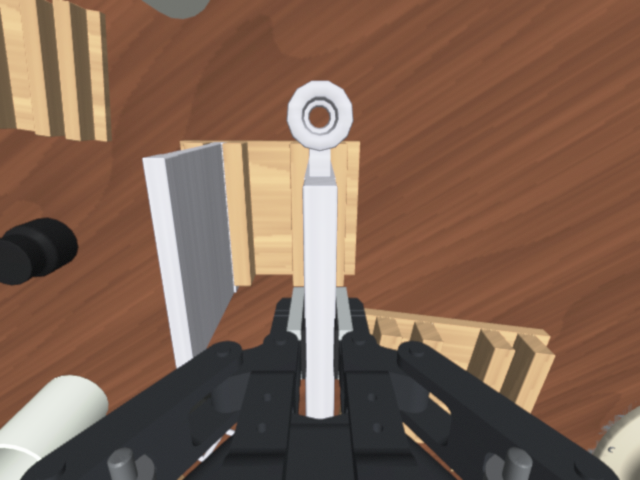

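```bash
python3 - <<'E'
from h import *
s=r.state();M=Ro.from_quat(s['tool_rot']).as_matrix();p=s['tcp_pos']
for uv in [(320,114.8)]:
    X=ray('wrist',*uv,p[2]+.0117);print('knuckle tool',(M.T@(X-p)).round(4))
X=ray('wrist',320,415,p[2]+.0297);print('free',M.T@(X-p))
print(M.round(3))
go(.531,-.0755,.28,-2.141)
E
```

```text
knuckle tool [ 0.0013 -0.0118  0.0841]
free [ 0.0015122  -0.02966153 -0.03668754]
[[-0.539 -0.001  0.842]
 [-0.842 -0.    -0.539]
 [ 0.001 -1.    -0.001]]
shift [ 23.49 -10.15  16.32] rot [0.001 0.    0.001] rows 7.278060699097392 0.010840514639034933
```

>>> arm_command --targets '[[[0,-4,0],[0,0,0],-1],[[0,-7,0],[0,0,0],-1],[[2,-10,1],[0,0,0],-1],[[5,-10.2,3],[0,0,0],-1],[[8,-10.2,5],[0,0,0],-1],[[11,-10.2,7],[0,0,0],-1],[[14,-10.2,9.5],[0,0,0],-1],[[17,-10.2,12],[0,0,0],-1],[[20,-10.2,14],[0,0,0],-1],[[22,-10.2,15.5],[0,0,0],-1],[[23.5,-10.2,16.3],[0,0,0],-1],[[23.5,-10.2,16.3],[0,0,0],-1],[[23.5,-10.2,16.3],[0,0,0],-1],[[23.5,-10.2,16.3],[0,0,0],-1]]'

```text
time: 4.78
tcp_pos: [0.5305, -0.0749, 0.2789]
tool_rot: [-0.34, 0.621, -0.619, 0.338]
force: [-0.9, -0.0, -3.9]
width: 0.121
```

```bash
python3 - <<'E'
from h import *
im,d,W=cloud('wrist');save('w3.png',im);np.savez('/tmp/w3',im=im,W=W)
s=r.state();print({k:np.round(s[k],4) for k in s});P=np.array([[.6295,-.0793,.124],[.6295,-.0793,.044],[.6295,-.0793,.108]])
print(proj('wrist',P))
E
```

```text
{'time': np.float64(4.8333), 'joint_positions': array([-2.0850e-01,  7.9200e-02,  1.2776e+00, -1.0000e-04,  1.7878e+00,
        1.9311e+00]), 'dq': array([ 0.0106, -0.0066, -0.0096, -0.0023,  0.0028, -0.0021]), 'tau': array([-6.24800e-01, -4.10265e+01, -3.78254e+01, -4.44000e-02,
       -2.07000e-02,  2.80000e-03]), 'tcp_pos': array([ 0.5306, -0.0746,  0.2794]), 'tool_rot': array([-0.3405,  0.6209, -0.6195,  0.3388]), 'force': array([-0.961 ,  0.4773, -4.3539]), 'moment': array([-0.0018, -0.0081,  0.0425]), 'width': np.float64(0.1273)}
[[258.06627826 113.86389694]
 [271.0573205  114.56623233]
 [261.19759808 114.03318565]]
```

View pics/w3.png

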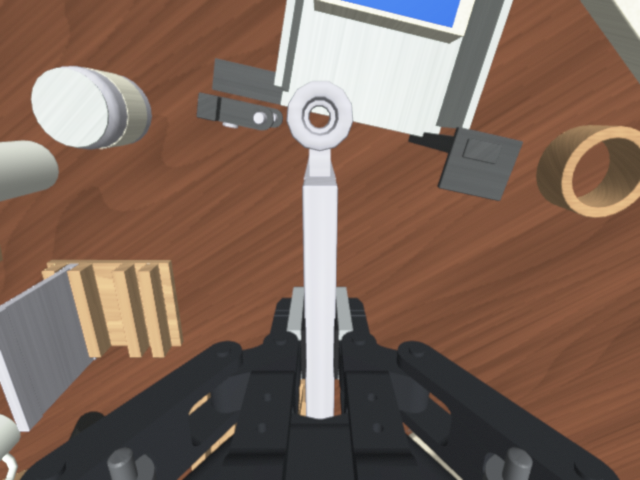

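```bash
python3 - <<'E'
from h import *
im=np.load('/tmp/w3.npz')['im'];c=im[50:200,190:370]
save('w3c.png',cv2.resize(c,(720,600),interpolation=2))
E
```

```text
(no output)
```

View pics/w3c.png

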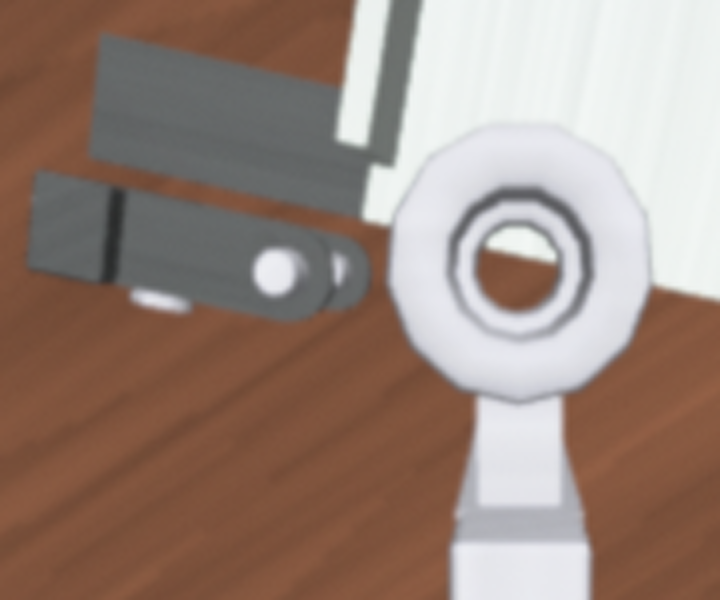

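```bash
python3 - <<'E'
from h import *
s=r.state();M=Ro.from_quat(s['tool_rot']).as_matrix();p=s['tcp_pos']
U=ray('wrist',258.4,117.6,.124);print('upper pin',U)
K=ray('wrist',319.7,115.1,p[2]+.0117);print('knuckle upper',K,'tool',M.T@(K-p))
K2=ray('wrist',319.1,116.1,p[2]+.0117-.080);print('knuckle lower',K2,'tool',M.T@(K2-p))
# lower pin: project guess circle
for z,x in((.044,U),):print(proj('wrist',[[U[0],U[1],.044]]))
k=np.array([np.cos(-.776),-np.sin(.776)]);
E
```

```text
upper pin [ 0.6269923  -0.07782485  0.124     ]
knuckle upper [ 0.60080347 -0.12084753  0.29105225] tool [ 0.00120414 -0.01194249  0.08403131]
knuckle lower [ 0.60082259 -0.12060054  0.21105225] tool [0.00089047 0.0680572  0.08414656]
[[271.28554519 117.50748725]]
```

The pin's upper tip is at about (258.5,117.7) and the knuckle ring at (320,115). The top and wrist cameras disagree by about 3 mm, so I'm dropping to insertion height beside the pin for a better relative measurement.

>>> arm_command --targets '[[[-0.6,0,-2.5],[0,0,0],-1],[[-1.2,2,-2.5],[0,0,0],-1],[[-1.2,5,-2.5],[0,0,0],-1],[[-1.2,8,-2.5],[0,0,0],-1],[[-1.2,11,-2.5],[0,0,0],-1],[[-1.2,13,-2.5],[0,0,0],-1],[[-1.2,13.9,-2.5],[0,0,0],-1],[[-1.2,13.9,-2.5],[0,0,0],-1],[[-1.2,13.9,-2.5],[0,0,0],-1],[[-1.2,13.9,-2.5],[0,0,0],-1]]'

```text
time: 5.67
tcp_pos: [0.5166, -0.0508, 0.1425]
tool_rot: [0.34, -0.62, 0.62, -0.34]
force: [-0.0, -0.2, -3.4]
width: 0.128
```

```bash
python3 - <<'E'
from h import *
im,d,W=cloud('wrist');save('w4.png',im);np.savez('/tmp/w4',im=im,W=W)
s=r.state();print({k:np.round(s[k],4) for k in s if k not in('tau','dq')})
c=im[0:200,170:390]
save('w4c.png',cv2.resize(c,(660,600),interpolation=2))
E
```

```text
{'time': np.float64(5.7167), 'joint_positions': array([-0.1693,  0.0812,  1.5485,  0.    ,  1.5115,  1.9699]), 'tcp_pos': array([ 0.5166, -0.0509,  0.1425]), 'tool_rot': array([ 0.3396, -0.6201,  0.6202, -0.3399]), 'force': array([-0.6048, -0.116 , -3.9585]), 'moment': array([ 0.058 , -0.0109,  0.0215]), 'width': np.float64(0.1228)}
```

View pics/w4c.png

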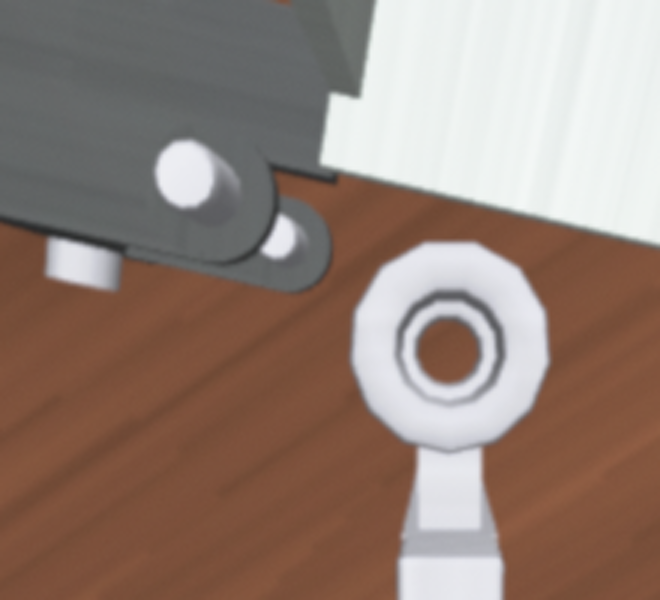

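```bash
cat > ov.py <<'E'
from h import *
import sys
def ov(npz,st,P,K,out,box,sc):
    im=np.load(npz)['im'].copy();u0,v0,u1,v1=box
    c=cv2.resize(im[v0:v1,u0:u1],None,fx=sc,fy=sc,interpolation=2)
    t=np.linspace(0,2*np.pi,60)
    def circ(C,z,rad,col):
        X=np.stack([C[0]+rad*np.cos(t),C[1]+rad*np.sin(t),0*t+z],-1);q=(proj('wrist',X,st)-[u0,v0]+.5)*sc-.5
        cv2.polylines(c,[q.round().astype(np.int32)],True,col,1)
    circ(P,.124,.004,(255,0,0));circ(P,.122,.005,(255,0,0));circ(P,.044,.004,(0,200,0));circ(P,.108,.010,(255,0,255));circ(P,.028,.010,(0,200,0))
    p=st['tcp_pos'];z=p[2]-.1003
    for zz,ra in((.112,.0125),(.112,.0065),(.012,.0065)): circ(K,z+zz,ra,(0,0,255))
    save(out,c)
E
python3 - <<'E'
from ov import *
st=r.state();M=Ro.from_quat(st['tool_rot']).as_matrix();p=st['tcp_pos']
U=ray('wrist',231.3,57.5,.124,st);K=ray('wrist',319.7,115.0,p[2]+.0117,st)
print(U,K,M.T@(K-p),'rel',M.T@(U-K))
ov('/tmp/w4.npz',st,U,K,'o4.png',(170,0,390,200),3)
E
```

```text
[ 0.62651712 -0.07805537  0.124     ] [ 0.58683061 -0.09713092  0.15422317] [ 0.00120465 -0.0116668   0.08406419] rel [-0.03743336  0.0302397   0.02316548]
```

View pics/o4.png

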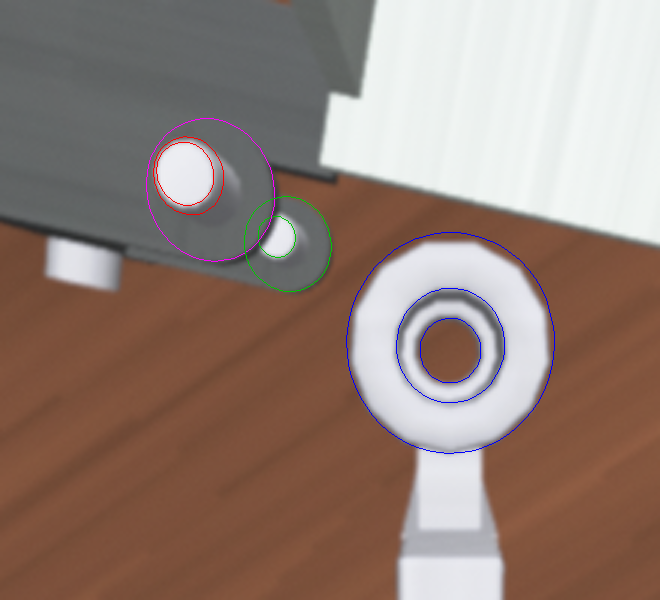

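>>> arm_command --targets '[[[-1,0,0],[0,0,0],-1],[[-2,0,0],[0,0,0],-1],[[-3,0,0.2],[0,0,0],-1],[[-3.74,0,0.8],[0,0,0],-1],[[-3.74,0,1.4],[0,0,0],-1],[[-3.74,0,2],[0,0,0],-1],[[-3.74,0,2.32],[0,0,0],-1],[[-3.74,0,2.32],[0,0,0],-1],[[-3.74,0,2.32],[0,0,0],-1],[[-3.74,0,2.32],[0,0,0],-1]]'

```text
time: 6.55
tcp_pos: [0.5561, -0.032, 0.1425]
tool_rot: [0.34, -0.62, 0.62, -0.34]
force: [-0.3, 1.2, -3.3]
width: 0.124
```

```bash
python3 - <<'E'
from ov import *
im,d,W=cloud('wrist');np.savez('/tmp/w5',im=im,W=W)
st=r.state();M=Ro.from_quat(st['tool_rot']).as_matrix();p=st['tcp_pos']
print({k:np.round(st[k],4) for k in st if k not in('tau','dq')})
U=np.array([.6265,-.0781,.124]);K=p+M@[.0012,-.0117,.0841]
print(M.T@(U-K))
ov('/tmp/w5.npz',st,U,K,'o5.png',(230,20,410,200),3.3)
E
```

```text
{'time': np.float64(6.6), 'joint_positions': array([-0.1237,  0.1861,  1.4334,  0.    ,  1.5217,  2.0158]), 'tcp_pos': array([ 0.5561, -0.032 ,  0.1426]), 'tool_rot': array([ 0.3395, -0.6201,  0.6203, -0.3398]), 'force': array([-0.7328, -1.2813, -3.5701]), 'moment': array([0.0052, 0.0514, 0.0475]), 'width': np.float64(0.1284)}
[-2.10750242e-04  3.02936265e-02  2.98906984e-05]
```

View pics/o5.png

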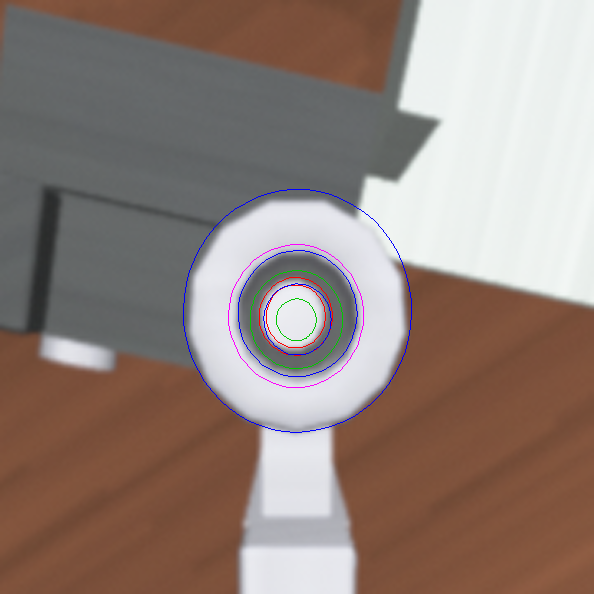

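The pin tip shows centred in the bore at crop position (297,316). I'm lowering slowly.

>>> arm_command --targets '[[[0,0.4,0],[0,0,0],-1],[[0,0.8,0],[0,0,0],-1],[[0,1.1,0],[0,0,0],-1],[[0,1.4,0],[0,0,0],-1],[[0,1.4,0],[0,0,0],-1]]'

```text
time: 7.02
tcp_pos: [0.5556, -0.0319, 0.1275]
tool_rot: [-0.34, 0.62, -0.62, 0.339]
force: [0.4, 0.4, -3.6]
width: 0.129
```

>>> arm_command --targets '[[[0,0.3,0],[0,0,0],-1],[[0,0.6,0],[0,0,0],-1],[[0,0.8,0],[0,0,0],-1],[[0,1.0,0],[0,0,0],-1],[[0,1.1,0],[0,0,0],-1],[[0,1.1,0],[0,0,0],-1]]'

```text
time: 7.52
tcp_pos: [0.5557, -0.0319, 0.1165]
tool_rot: [-0.34, 0.62, -0.62, 0.339]
force: [-0.3, -0.9, -2.8]
width: 0.123
```

```bash
python3 - <<'E'
from h import *
st=r.state();print({k:np.round(st[k],4) for k in st if k not in('tau','dq')})
E
```

```text
{'time': np.float64(7.5167), 'joint_positions': array([-0.1236,  0.2069,  1.4632, -0.    ,  1.4727,  2.0158]), 'tcp_pos': array([ 0.5557, -0.0319,  0.1165]), 'tool_rot': array([-0.34  ,  0.6204, -0.6199,  0.3393]), 'force': array([-0.3362, -0.8867, -2.7959]), 'moment': array([0.0058, 0.0246, 0.0163]), 'width': np.float64(0.1229)}
```

Still free at about seat height, so I'm going on in 1 mm steps until contact.

>>> arm_command --targets '[[[0,0.1,0],[0,0,0],-1],[[0,0.15,0],[0,0,0],-1],[[0,0.15,0],[0,0,0],-1]]'

```text
time: 7.77
tcp_pos: [0.556, -0.0319, 0.1159]
tool_rot: [-0.34, 0.62, -0.62, 0.34]
force: [-2.9, 1.7, 2.8]
width: 0.126
```

```bash
python3 - <<'E'
from h import *
im,d,W=cloud('wrist');save('w6.png',im)
st=r.state();M=Ro.from_quat(st['tool_rot']).as_matrix()
print(np.round(st['force'],1),st['tcp_pos'].round(4),'gate ang',np.arctan2(M[1,2],M[0,2])+np.pi, 'pivot tool',(M.T@(np.array([.6265,-.0781,.1159])-st['tcp_pos'])).round(4))
c=np.array([.0012,.0841])*100
for th in np.arange(.08,1.45,.08):
    f=-th;s,co=np.sin(f),np.cos(f)
    rc=np.array([c[0]*co+c[1]*s,-c[0]*s+c[1]*co]);d=c-rc
    print(f'[[{d[0]:.2f}, 0, {d[1]:.2f}], [0, {-th:.2f}, 0], -1],')
E
```

```text
[-3.3  1.2  2.9] [ 0.5559 -0.0318  0.1158] gate ang 2.5729673591898923 pivot tool [ 0.001  -0.0001  0.0844]
[[0.67, 0, 0.02], [0, -0.08, 0], -1],
[[1.34, 0, 0.09], [0, -0.16, 0], -1],
[[2.00, 0, 0.21], [0, -0.24, 0], -1],
[[2.65, 0, 0.39], [0, -0.32, 0], -1],
[[3.28, 0, 0.62], [0, -0.40, 0], -1],
[[3.90, 0, 0.89], [0, -0.48, 0], -1],
[[4.49, 0, 1.22], [0, -0.56, 0], -1],
[[5.05, 0, 1.59], [0, -0.64, 0], -1],
[[5.58, 0, 2.01], [0, -0.72, 0], -1],
[[6.07, 0, 2.46], [0, -0.80, 0], -1],
[[6.53, 0, 2.96], [0, -0.88, 0], -1],
[[6.94, 0, 3.49], [0, -0.96, 0], -1],
[[7.31, 0, 4.05], [0, -1.04, 0], -1],
[[7.64, 0, 4.64], [0, -1.12, 0], -1],
[[7.91, 0, 5.25], [0, -1.20, 0], -1],
[[8.14, 0, 5.88], [0, -1.28, 0], -1],
[[8.32, 0, 6.53], [0, -1.36, 0], -1],
[[8.44, 0, 7.19], [0, -1.44, 0], -1],
```

View pics/w6.png

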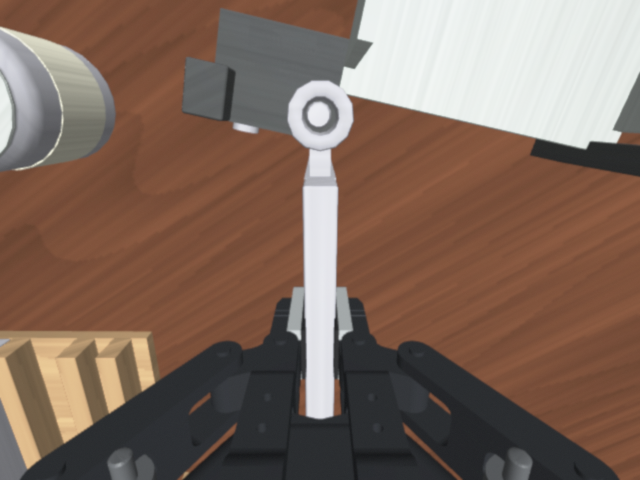

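The pin stands inside the ring at (318,114). The vertical force went from -3.6 to +2.9 N at the expected height, so the gate is seated. I'm swinging it about the pin now.

>>> arm_command --targets '[[[0.67,0,0.02],[0,-0.08,0],-1],[[1.34,0,0.09],[0,-0.16,0],-1],[[2.0,0,0.21],[0,-0.24,0],-1],[[2.65,0,0.39],[0,-0.32,0],-1],[[3.28,0,0.62],[0,-0.4,0],-1],[[3.9,0,0.89],[0,-0.48,0],-1],[[4.49,0,1.22],[0,-0.56,0],-1],[[5.05,0,1.59],[0,-0.64,0],-1],[[5.58,0,2.01],[0,-0.72,0],-1],[[6.07,0,2.46],[0,-0.8,0],-1],[[6.07,0,2.46],[0,-0.8,0],-1],[[6.07,0,2.46],[0,-0.8,0],-1]]'

```text
time: 8.82
tcp_pos: [0.5442, -0.0965, 0.1159]
tool_rot: [-0.554, 0.44, -0.44, 0.554]
force: [-0.5, -0.9, -1.3]
width: 0.128
```

```bash
python3 - <<'E'
from h import *
st=r.state();M=Ro.from_quat(st['tool_rot']).as_matrix()
print(np.round(st['force'],1),st['joint_positions'].round(2),st['tcp_pos'].round(4),'gate ang',np.arctan2(M[1,2],M[0,2])+np.pi, 'pivot tool',(M.T@(np.array([.6265,-.0781,.1159])-st['tcp_pos'])).round(4))
c=np.array([.0012,.0841])*100
for th in np.arange(.08,.65,.08):
    f=-th;s,co=np.sin(f),np.cos(f)
    rc=np.array([c[0]*co+c[1]*s,-c[0]*s+c[1]*co]);d=c-rc
    print(f'[[{d[0]:.2f}, 0, {d[1]:.2f}], [0, {-th:.2f}, 0], -1],')
E
```

```text
[-0.5 -0.9 -1.3] [-0.24  0.2   1.48 -0.    1.47  1.1 ] [ 0.5442 -0.0965  0.1159] gate ang 3.369927469859393 pivot tool [0.0007 0.0001 0.0844]
[[0.67, 0, 0.02], [0, -0.08, 0], -1],
[[1.34, 0, 0.09], [0, -0.16, 0], -1],
[[2.00, 0, 0.21], [0, -0.24, 0], -1],
[[2.65, 0, 0.39], [0, -0.32, 0], -1],
[[3.28, 0, 0.62], [0, -0.40, 0], -1],
[[3.90, 0, 0.89], [0, -0.48, 0], -1],
[[4.49, 0, 1.22], [0, -0.56, 0], -1],
[[5.05, 0, 1.59], [0, -0.64, 0], -1],
```

>>> arm_command --targets '[[[0.67,0,0.02],[0,-0.08,0],-1],[[1.34,0,0.09],[0,-0.16,0],-1],[[2.0,0,0.21],[0,-0.24,0],-1],[[2.65,0,0.39],[0,-0.32,0],-1],[[3.28,0,0.62],[0,-0.4,0],-1],[[3.9,0,0.89],[0,-0.48,0],-1],[[3.9,0,0.89],[0,-0.48,0],-1],[[3.9,0,0.89],[0,-0.48,0],-1]]'

```text
time: 9.48
tcp_pos: [0.5617, -0.1323, 0.116]
tool_rot: [-0.642, 0.297, -0.297, 0.642]
force: [-0.9, -0.9, -0.7]
width: 0.123
```

```bash
python3 - <<'E'
from h import *
im,d,W=cloud('wrist');save('w7.png',im)
im,d,W=cloud('top');save('t7.png',cv2.resize(im[140:270,320:460],(640,594),interpolation=2))
st=r.state();M=Ro.from_quat(st['tool_rot']).as_matrix()
print(np.round(st['force'],1),np.round(st['moment'],2),st['tcp_pos'].round(4),'gate ang',np.arctan2(M[1,2],M[0,2])+np.pi, 'pivot tool',(M.T@(np.array([.6265,-.0781,.1159])-st['tcp_pos'])).round(4))
c=np.array([.0008,.0843])*100
for th in np.arange(.03,.15,.03):
    f=-th;s,co=np.sin(f),np.cos(f)
    rc=np.array([c[0]*co+c[1]*s,-c[0]*s+c[1]*co]);d=c-rc
    print(f'[[{d[0]:.2f}, 0, {d[1]:.2f}], [0, {-th:.2f}, 0], -1],')
E
```

```text
[-0.1 -1.2 -1.3] [-0.1 -0.2 -0.1] [ 0.5617 -0.1321  0.116 ] gate ang 3.8469776931557327 pivot tool [0.0009 0.0001 0.0844]
[[0.25, 0, 0.00], [0, -0.03, 0], -1],
[[0.51, 0, 0.01], [0, -0.06, 0], -1],
[[0.76, 0, 0.03], [0, -0.09, 0], -1],
[[1.01, 0, 0.05], [0, -0.12, 0], -1],
```

View pics/w7.png

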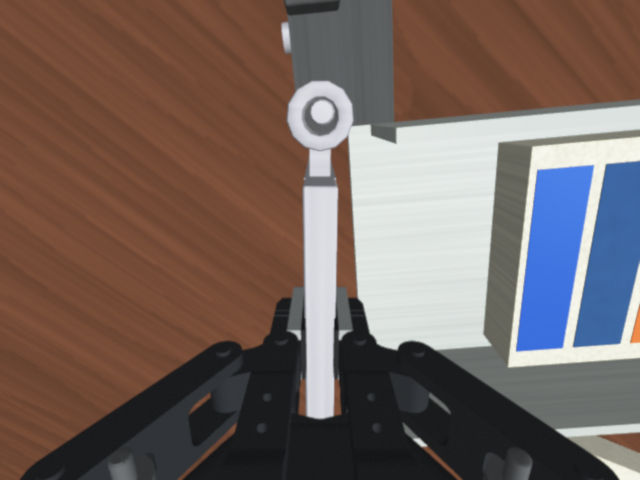

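View pics/t7.png

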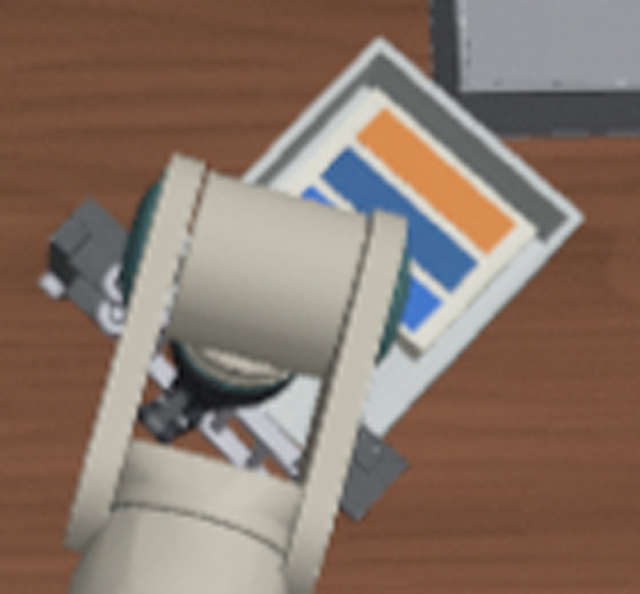

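Near shut: the tray edge in the wrist view still leans about 0.04–0.09 rad relative to the gate, and its tip is under the keeper. I'm closing to the stop in small steps.

>>> arm_command --targets '[[[0.25,0,0],[0,-0.03,0],-1],[[0.51,0,0.01],[0,-0.06,0],-1],[[0.65,0,0.02],[0,-0.077,0],-1],[[0.65,0,0.02],[0,-0.077,0],-1],[[0.65,0,0.02],[0,-0.077,0],-1]]'

```text
time: 10.0
tcp_pos: [0.566, -0.1367, 0.116]
tool_rot: [-0.653, 0.272, -0.272, 0.653]
force: [-0.9, -0.8, -0.2]
width: 0.127
```

```bash
python3 - <<'E'
from h import *
st=r.state();M=Ro.from_quat(st['tool_rot']).as_matrix()
print(np.round(st['force'],1),np.round(st['moment'],2),st['tcp_pos'].round(4),'gate ang',np.arctan2(M[1,2],M[0,2])+np.pi)
E
```

```text
[-0.9 -0.8 -0.2] [ 0.09 -0.05  0.02] [ 0.566  -0.1367  0.116 ] gate ang 3.9225708929820264
```

>>> arm_command --targets '[[[0.08,0,0],[0,-0.01,0],-1],[[0.17,0,0],[0,-0.02,0],-1],[[0.17,0,0],[0,-0.02,0],-1],[[0.17,0,0],[0,-0.02,0],-1]]'

```text
time: 10.33
tcp_pos: [0.5672, -0.1378, 0.116]
tool_rot: [-0.655, 0.265, -0.266, 0.655]
force: [-0.9, -0.0, -0.7]
width: 0.127
```

```bash
python3 - <<'E'
from h import *
st=r.state();M=Ro.from_quat(st['tool_rot']).as_matrix()
print(np.round(st['force'],1),np.round(st['moment'],2),st['tcp_pos'].round(4),'gate ang',np.arctan2(M[1,2],M[0,2])+np.pi)
im,d,W=cloud('wrist');save('w8.png',im)
E
```

```text
[-0.9 -0.  -0.7] [0.12 0.02 0.04] [ 0.5672 -0.1378  0.116 ] gate ang 3.942469451030529
```

View pics/w8.png

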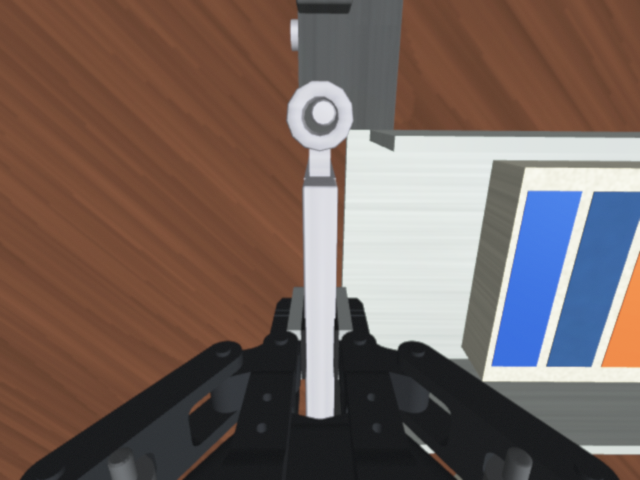

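>>> arm_command --targets '[[[0.08,0,0],[0,-0.01,0],-1],[[0.17,0,0],[0,-0.02,0],-1],[[0.17,0,0],[0,-0.02,0],-1],[[0.17,0,0],[0,-0.02,0],-1]]'

```text
time: 10.72
tcp_pos: [0.5672, -0.1379, 0.116]
tool_rot: [-0.657, 0.26, -0.258, 0.658]
force: [-9.4, 6.0, 4.4]
width: 0.126
```

```bash
python3 - <<'E'
from h import *
st=r.state();M=Ro.from_quat(st['tool_rot']).as_matrix()
print(np.round(st['force'],1),np.round(st['moment'],2),st['tcp_pos'].round(4),'gate ang',np.arctan2(M[1,2],M[0,2])+np.pi)
E
```

```text
[-9.4  6.   4.4] [ 0.86  1.18 -0.81] [ 0.5672 -0.1379  0.116 ] gate ang 3.961745854144552
```

11 N back along the jogger's -x: the gate is against its stop. I'm easing off the load, opening, and backing straight up.

>>> arm_command --targets '[[[-0.08,0,0],[0,0.012,0],-1],[[-0.08,0,0],[0,0.012,0],-1],[[-0.08,0,0],[0,0.012,0],-0.6],[[-0.08,0,0],[0,0.012,0],-0.4],[[-0.08,0,0],[0,0.012,0],0],[[-0.08,0,0],[0,0.012,0],0.4],[[-0.08,0,0],[0,0.012,0],0.4],[[-0.08,0,0],[0,0.012,0],0.4],[[-0.08,0,0],[0,0.012,0],0.4],[[-0.08,0,0],[0,0.012,0],0.4]]'

```text
time: 11.55
tcp_pos: [0.5666, -0.1373, 0.116]
tool_rot: [-0.656, 0.264, -0.262, 0.657]
force: [-0.0, 0.1, -0.6]
width: 0.697
```

>>> arm_command --targets '[[[0,-1.5,0],[0,0,0],0.4],[[0,-4,0],[0,0,0],0.4],[[0,-7,0],[0,0,0],0.4],[[0,-10,0],[0,0,0],0.4],[[0,-13,0],[0,0,0],0.4],[[0,-14,0],[0,0,0],0.4],[[0,-14,0],[0,0,0],0.4],[[0,-14,0],[0,0,0],0.4],[[0,-14,0],[0,0,0],0.4]]'

```text
time: 12.3
tcp_pos: [0.5664, -0.1375, 0.2535]
tool_rot: [-0.656, 0.266, -0.261, 0.657]
force: [0.8, 0.1, -0.1]
width: 0.701
```

```bash
python3 - <<'E'
from h import *
st=r.state();print(np.round(st['force'],1),st['tcp_pos'].round(3))
im,d,W=cloud('wrist');save('w9.png',im)
im,d,W=cloud('scene');save('s9.png',cv2.resize(im[150:300,180:340],(640,600),interpolation=2))
F=ray('wrist',320,0,.146,st)
E
```

```text
[ 0.8  0.1 -0.1] [ 0.566 -0.138  0.253]
```

View pics/w9.png

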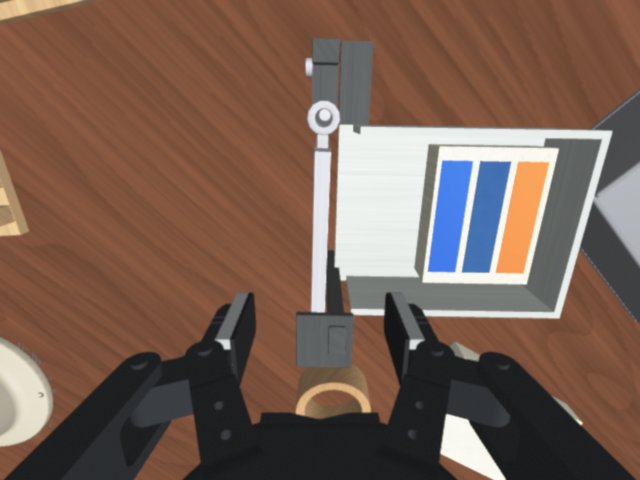

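View pics/s9.png

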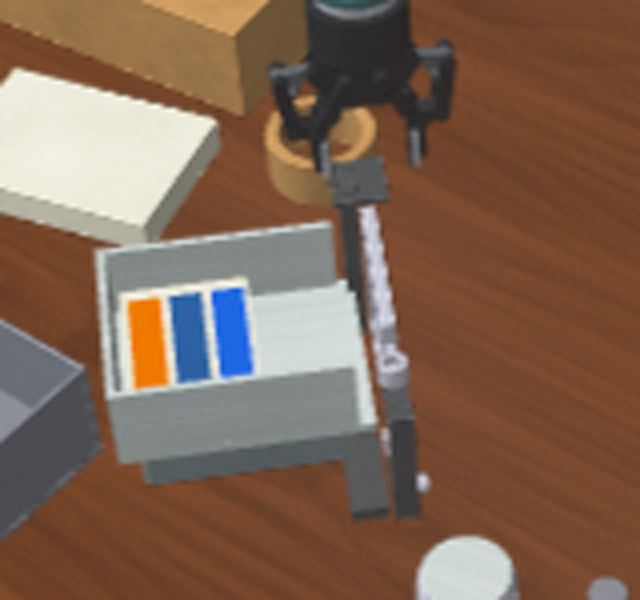

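```bash
python3 - <<'E'
from h import *
im=cv2.imread('pics/w9.png');save('w9c.png',cv2.resize(im[90:390,250:450,::-1],(400,600),interpolation=2))
A=ray('wrist',323,152,.146);B=ray('wrist',318,310,.146);K=ray('wrist',323.5,116.5,.128)
f=lambda a,b:np.arctan2(b[1]-a[1],b[0]-a[0])%(2*np.pi)
print('gate',f(A,B),K,f(K,B))
# left fence/back fence edges at z=.122: corners
C=ray('wrist',611,131,.122);D=ray('wrist',560,318,.122);E=ray('wrist',348,315,.122)
print('back edge',f(C,D),np.linalg.norm(C-D),'right fence',f(D,E)+np.pi/2)
kl=[ray('wrist',*p,.164) for p in[(297,313),(353,314),(352,367),(297,366)]]
print('keeper',f(kl[0],kl[3]),f(kl[1],kl[2]),f(kl[1],kl[0])+np.pi/2,np.mean(kl,0))
E
```

```text
gate 3.921987287539466 [ 0.62531698 -0.07839521  0.128     ] 3.9242065148576857
back edge 3.945939205598761 0.16542430759652674 right fence 3.9386446437459757
keeper 3.9294397741838987 3.966792041358219 3.9343763612044995 [ 0.50844355 -0.20316601  0.164     ]
```

View pics/w9c.png

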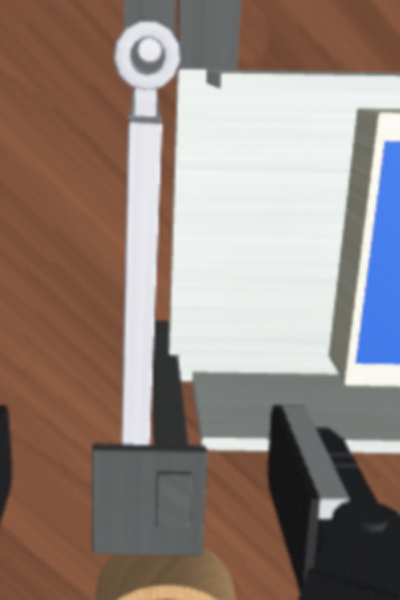

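```bash
python3 - <<'E'
from h import *
im,d,W=cloud('wrist')
for v in range(150,311,20):
    u=int(323-(v-152)*5/158); print(v,np.nanmedian(W[v-2:v+3,u-2:u+3].reshape(-1,3),0).round(4))
t,d,Wt=cloud('top');save('t9.png',t);s=r.state();print(s['time'],s['dq'].round(3),s['force'].round(1))
E
```

```text
150 [ 0.6089 -0.0952  0.139 ]
170 [ 0.5989 -0.1045  0.1439]
190 [ 0.588  -0.115   0.1431]
210 [ 0.5773 -0.1262  0.1423]
230 [ 0.5656 -0.1374  0.142 ]
250 [ 0.5531 -0.1495  0.1411]
270 [ 0.5406 -0.1626  0.1405]
290 [ 0.5269 -0.1757  0.1394]
310 [ 0.5139 -0.1894  0.1389]
12.5 [ 0.001 -0.005 -0.012  0.     0.001  0.001] [-0.4  0.3 -1.1]
```

View pics/t9.png

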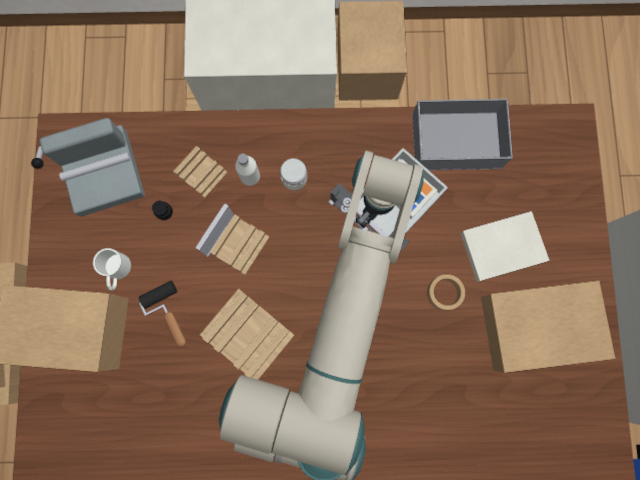

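The gate hangs with a droop of about 0.04 rad, shut to within about 0.02 rad. The divider at (215,228) and everything else on the bench are unmoved, so I'm handing in.

```bash
python3 -c "
from cell import r
r.sign_off()"
```

```text
the job is handed in; nothing more can be done
```

The gate is back on the jogger, seated on both pins and swung shut against its stop, and the job is handed in; no verdict was reported. I gripped it by the top rail, lifted it out of the rack, came in between the lugs about 26 mm above its seat, and lowered it while holding it. It met the seats at the expected height: vertical force went from -3.6 to +2.8 N. I then swung it about the pin until the stop pushed back with about 11 N, opened the gripper and raised the arm clear.

Last checks, at 12.5 s on the robot's clock:
- **Fit:** pin visible in the upper knuckle's bore; top rail at about z = 144 mm near the hinge (146 seated, less droop).
- **Droop and closing:** droop about 0.04 rad. The gate ended about 0.02 rad short of the jogger's front direction, so it eased back slightly from the stop on release; both are within limits.
- **Arm:** touching nothing, wrist force near zero.
- **Bench:** the divider and other items look unmoved in the top view; I didn't measure their positions.

One disagreement: the top and wrist cameras put the pin about 3 mm apart. I used the wrist camera's value, and the gate went on without binding.

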